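Refill the condiment carrier and hold it up level

ROBOT

A 7-joint arm with a two-finger parallel gripper is mounted at the origin on the work surface. World frame = base frame: x ahead of the robot, y to its left, z up, the work surface at z = 0. Lengths are in m, angles in rad, forces in N, time in s.
With the tool pointing down it reaches from about 0.4 to 0.925 m from the base axis. Payload 4.1 kg.
Tool frame: the origin (TCP) lies at the very end of the fingers, on their centre line; the grasp point (between the pads) lies 19 mm behind it; z points along the fingers, y is the line along which they close (so a half turn about z gives the same grasp; the last joint's range is limited). The gripper opens to 85 mm and grips with 20 to 120 N. Pads are 22 mm wide; open, the fingers measure 114 mm over their backs; the gripper's body (76 mm by 85 mm) begins 54 mm behind the grasp point. The pads swing forward as they close: fully open they stand 13 mm farther back than shut.
Start: joints at [-1.254, 0.398, 0.045, 1.537, -0.019, 1.207, -0.051], TCP at [0.263, 0.595, 0.231] pointing down, gripper open.
Joint ranges: [-2.82, 2.82], [-0.49, 2.23], [-1.37, 1.46], [0, 2.46], [-1.36, 4.5], [0.23, 2], [-2.94, 2.94]. Speed limits (rad/s): [2.57, 2.57, 3.14, 3.14, 3.14, 3.14, 3.14].

INTERFACE

Orientations are given as a unit quaternion [x, y, z, w].
In Python, from workcell import sensors, cams, sign_off gives the robot as it stands.
- The arm moves only by the tool step_arm, never from a script. Its argument "plan" is a list that holds one entry, the list of rows, each a list of 7 numbers: the shift along the tool's x, y, z as a fraction of full scale, then the turn, a rotation vector about the tool's x, y, z as a fraction of full scale, then the opening, from 0 (shut) to 1 (fully open). A call has 1 to 12 rows; each row shifts and turns the commanded pose from where the row before left it, along the tool's axes as they then stand; what a row does not reach is not made up. Full scale, the value 1, is 150 mm for a shift and 120 degrees for a turn. A row lasts 1/10 s, in which the tool goes at most 50 mm and 8.59 degrees, less where a joint would pass 70% of its speed; a pose out of reach is approached as far as the arm can. A call with a number of a shift or a turn outside -1 to 1 is refused whole. A call with a gripper value outside its range is refused whole. The fingers move at their own pace and stop on an object; "grip_force" is the grip in N (left out, the last holds). Time passes only in rows, so rows that do not move let the fingers close. It gives the time, the measured TCP pose, the force, the opening and the grip force at its end, in the units of the state.
- sensors.read_state(): the state, without advancing time (a new reading comes with each control period).
- cams.grab_frame(name): name is "scene" or "top" or "wrist"; returns a dict with "img" (384x512x3 uint8, red, green, blue), "K" (3x3 intrinsics, pixels), "R" (3x3) and "t" (3): a world point X has camera coordinates R X + t. Camera axes: x right, y down, z forward; pixel columns grow to the right and rows downward; lengths in m; the calibration is good to about 2 mm. The wrist camera is an equidistant fisheye: a pixel r from the principal point sees the ray r / f radians off the axis. A picture is of the moment at which its call begins. There is no depth.
- sign_off(): hands the job in; it is judged then, once.
The state is a dict: "time": time; "qpos": joint angles; "joint_velocities": joint speeds; "effort": joint torques, N m; "ee_pos": TCP position; "eef_rot": TCP orientation; "ft_force": force on the tool from outside, world axes, zero at the start; "moment": the same for the moment, N m; "opening": opening from 0.0 (shut) to 1.0 (fully open); "finger_force": force on a finger pad.
Only numpy, scipy, OpenCV 4.12 (cv2) and the standard library are available. Lean on these libraries where they do the work, as an engineer would, in place of code of your own. Each camera call takes 0.05 s, during which the arm holds its last target. There are 200 camera calls.

TASK

Put the loose chilli jar gently back into the empty ring of the condiment carrier so that its brim hangs properly on the ring, and let go of it. Then take the carrier by its wooden handle, lift it about 12 cm clear of the table without tipping it, all four jars staying in their rings, and keep it steady and level in the air for some three seconds so that the table can be wiped beneath it; finish while still holding it up there. Leave the dishes, the tongs and the grill where they are.

Things in the scene. Friction and masses are not known exactly. Their poses are not given: they have to be found in the camera images.
- carrier: Black steel condiment carrier, 160 x 170 mm, 140 tall, 0.32 kg, any yaw. Origin: centre of its underside, z up. A wooden foot tray carries four flat rings centred at x = +-46, y = +-50 mm; between them an arched handle: wire uprights at x = +-38, y = 0, a wooden bar on top along x. The ring at x = +46, y = +50 is empty, the others hold jars. Full, it balances about the bar's middle.
- carrier_grip (a point): Centre of the carrier's wooden handle bar: bar 88 mm long (carrier x) x 16 mm wide (carrier y) x 18 mm high, centre 131 mm above the carrier's underside. Axes as the carrier's. The caps of seated jars end 103 mm above the carrier's underside, 28 mm below this point.
- empty_ring (a point): Centre of the carrier's empty ring, at its upper face, 68 mm above the carrier's underside; axes as the carrier's. Ring: inner diameter 56, outer 68, 6 mm thick. A jar is seated when its brim rests on this face: its origin is then 52 mm below this point, on the ring's axis. Neighbouring jar caps: 44 mm crowns 92 mm away along x, 100 mm along y, ending 35 mm above this point.
- jar_chilli: The loose jar, red contents, upright on the table, about 0.1 kg. Origin: centre of its underside. Glass body tapering from 40 mm diameter at the foot to 51 at 52 mm height; then a tight steel screw cap: a brim 66 mm across from 52 to 57 mm height, above it a plain crown 44 mm in diameter from 57 to 87 mm, to take hold of. The body fits a ring with 2.5 mm play all round; the brim hangs on it.
- jar_salt: Jar of the same make with white contents, hanging in the ring at x = -46, y = +50 mm of the carrier. Origin: centre of its underside, 16 mm above the carrier's underside.
- jar_cumin: Jar of the same make with brown contents, hanging in the ring at x = -46, y = -50 mm of the carrier. Origin as before.
- jar_pepper: Jar of the same make with black contents, hanging in the ring at x = +46, y = -50 mm of the carrier. Origin as before.
- grill: Round stainless table charcoal grill on a wooden board, fixed, 332 mm in diameter, 122 mm tall, with a wooden damper knob on its side. Origin: centre of its underside. To be left alone.
- slice_plate: Steel plate of sliced potato and carrot, 190 mm in diameter, about 20 mm tall, loose. Origin: centre of its underside. Bystander.
- side_plate: Empty steel plate, 170 mm in diameter, 18 mm tall, loose. Origin: centre of its underside. Bystander.
- nut_bowl: Steel bowl of peanuts, 104 mm in diameter, 42 mm tall, loose. Origin: centre of its underside. Bystander.
- sauce_bowl: Small empty steel bowl, 90 mm in diameter, 35 mm tall, loose. Origin: centre of its underside. Bystander.
- tea_cup: Steel cup, 70 mm in diameter, 75 mm tall, loose. Origin: centre of its underside. Bystander.
- tongs: Grill tongs lying flat, 240 mm long (own x), about 55 mm wide, 20 mm tall, loose. Origin: near their middle, on the underside. Bystander.
There are look-alikes about, which are no part of the job. Leave any green or purple look-alike of the jar_chilli alone.

How it is judged:
By the outcome, as a careful person would: the job done as asked, in the order asked, and still so for the second after the job is handed in, while the arm keeps its last pose, push and grip.
It also fails if it takes over 67 s, if anything falls off the work surface, if the arm or the gripper's body presses on something with over 40 N, if the wrist force passes 120 N, or if a joint passes its speed limit or range.

## Working session

There is one attempt and no reset: what is moved stays moved. The work goes in short steps, Python scripts to look and compute and a tool call to move; the robot and the scene stay as the last step left them, time stands still between calls to the robot, and variables do not carry over. Pictures are saved under pics/ and viewed, at most 10 in all, crops included, and the job is handed in when it is done.

Besides the shell and the picture viewer there is one more tool, called after ">>>" as name(argument=value, ...), one argument or row to a line, values as JSON. step_arm: Moves the arm, as the interface text tells. Shift numbers are shares of 150 mm and turn numbers shares of 120 degrees, none past 1 either way. Its arguments: {"type":"object","properties":{"plan":{"type":"array","items":{"type":"array","items":{"type":"array","items":{"type":"number","minimum":-1,"maximum":1}}}},"grip_force":{"type":"number"}},"required":["plan"]}

```bash
mkdir -p pics; cat > h.py <<'E'
import numpy as np, cv2
from workcell import sensors, cams
def ray(f,u,v,fish=False):
    K=f["K"];a=np.array([(u-K[0][2])/K[0][0],(v-K[1][2])/K[1][1]])
    R=np.array(f["R"]);t=np.array(f["t"])
    if fish:
        r=np.hypot(*a);d=np.array([*(a/max(r,1e-9)*np.sin(r)),np.cos(r)])
    else: d=np.array([*a,1.])
    return -R.T@t,R.T@(d/np.linalg.norm(d))
def plane(f,u,v,z,fish=False):
    o,d=ray(f,u,v,fish);return o+d*(z-o[2])/d[2]
def tri(rs):
    A=sum(np.eye(3)-np.outer(d,d) for o,d in rs);b=sum((np.eye(3)-np.outer(d,d))@o for o,d in rs)
    x=np.linalg.solve(A,b);return x,[np.linalg.norm((np.eye(3)-np.outer(d,d))@(x-o)) for o,d in rs]
def proj(f,X):
    c=np.array(f["R"])@X+np.array(f["t"]);p=np.array(f["K"])@c;return p[:2]/p[2]
E
python3 - <<'E'
from h import *
import pickle
F={n:cams.grab_frame(n) for n in("scene","top","wrist")}
pickle.dump(F,open("F0.pkl","wb"))
for n,f in F.items(): print(n,np.round(f["K"],1).tolist(),np.round(-np.array(f["R"]).T@f["t"],3))
a=np.hstack([F["scene"]["img"],F["top"]["img"]])
cv2.imwrite("pics/a.png",cv2.resize(F["scene"]["img"][:,:,::-1],(800,600)));cv2.imwrite("pics/b.png",cv2.resize(F["top"]["img"][:,:,::-1],(800,600)))
s=sensors.read_state();print(s)
E
```

```text
scene [[486.1, 0.0, 252.3], [0.0, 486.1, 190.1], [0.0, 0.0, 1.0]] [ 1.123 -1.036  1.6  ]
top [[495.7, 0.0, 257.0], [0.0, 495.7, 188.1], [0.0, 0.0, 1.0]] [ 0.215 -0.064  1.65 ]
wrist [[297.3, 0.0, 258.5], [0.0, 297.3, 190.2], [0.0, 0.0, 1.0]] [0.195 0.624 0.372]
{'time': 0.15, 'qpos': array([-1.25399627,  0.39903029,  0.0450732 ,  1.53762838, -0.01867066,
        1.20688321, -0.05069296]), 'joint_velocities': array([-2.38135788e-04, -3.28538039e-03,  1.60046308e-03, -3.80252735e-03,
       -4.05642666e-05, -7.02342238e-04, -3.16388822e-05]), 'effort': array([ 2.04818287e-03, -4.75554764e+01,  1.36696022e+00, -2.54514134e+01,
        1.18538114e-02,  6.37087156e-03,  8.41954346e-06]), 'ee_pos': array([0.26235006, 0.59416048, 0.23048069]), 'eef_rot': array([ 2.06357728e-01,  9.78476318e-01, -7.59482886e-04, -8.52219203e-05]), 'ft_force': array([-0.32712325, -0.41279375, -0.44108069]), 'moment': array([0.02155156, 0.01284294, 0.00812656]), 'finger_force': 0.0, 'opening': 1.0004207984425468}
```

View pics/a.png

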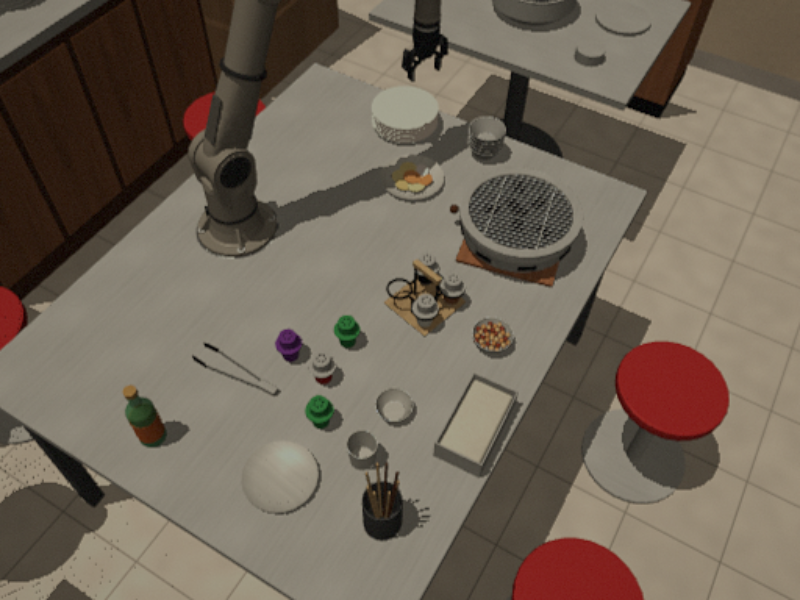

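View pics/b.png

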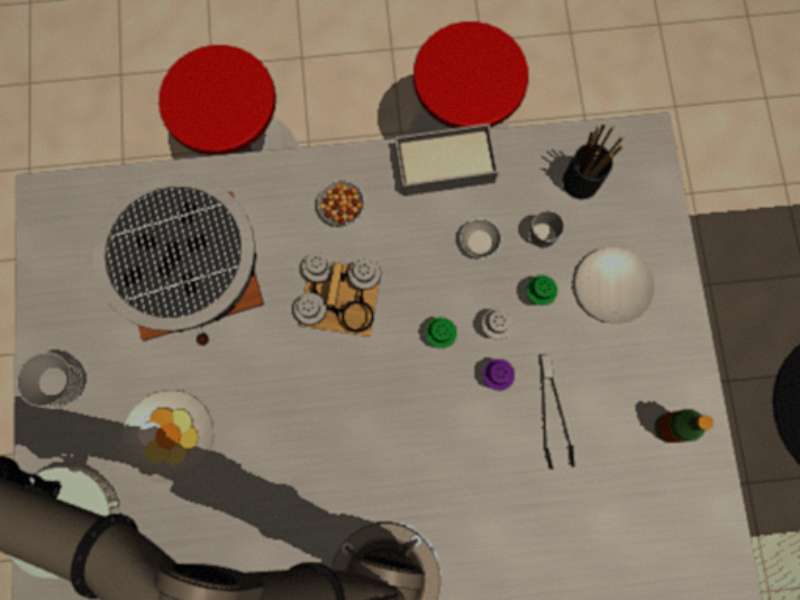

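The scene view shows four jar-like things: red-bodied with a steel cap at (322,366), green at (347,330) and (319,409), purple at (289,344). In the top view these are (495,323), (441,332), (542,290) and (499,374). Only the first has red contents and a steel cap, so it is the chilli jar. The carrier is at scene (425,292) and top (340,295), with its empty ring at top (356,317). I'll confirm this in an enlarged crop.

```bash
python3 - <<'E'
from h import *
import pickle
F=pickle.load(open("F0.pkl","rb"))
def c(n,u,v,w=64,h=48):
    return cv2.resize(F[n]["img"][v-h//2:v+h//2,u-w//2:u+w//2,::-1],(400,300),interpolation=cv2.INTER_CUBIC)
# origins: scene jar(206,235) -> crop centre; scale 6.25
cv2.imwrite("pics/c.png",np.vstack([np.hstack([c("scene",206,235),c("scene",272,188)]),np.hstack([c("top",317,207),c("top",217,189)])]))
E
```

```text
(no output)
```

View pics/c.png

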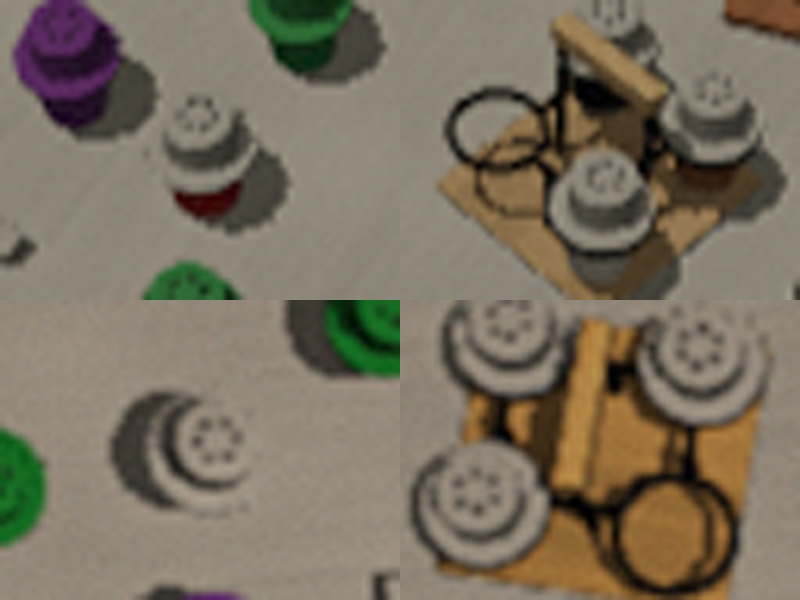

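The crop confirms it: steel cap over red glass at crop (208,170), with the green and purple ones apart from it. Empty ring at crop scene (497,129) and top (677,533). Bar ends at scene (560,20)/(655,95) and top (597,322)/(572,487).

```bash
python3 - <<'E'
from h import *
import pickle
F=pickle.load(open("F0.pkl","rb"));S,T=F["scene"],F["top"]
def px(cx,cy,u,v): return u-32+(cx+.5)/6.25-.5, v-24+(cy+.5)/6.25-.5
P={"jar":((195,115),(206,235),(216,140),(317,207)),
"ring":((97,129),(272,188),(277,233),(217,189)),
"bar+":((260,90),(272,188),(197,22),(217,189)),
"bar-":((160,18),(272,188),(169,185),(217,189)),
"pep/salt_nearcam":((205,177),(272,188),(300,47),(217,189)),
"far_r":((315,90),(272,188),(108,22),(217,189)),
"far_l":((212,10),(272,188),(70,192),(217,189))}
for k,(a,b,c,d) in P.items():
    x,r=tri([ray(S,*px(*a,*b)),ray(T,*px(*c,*d))]);print(k,np.round(x*1000),np.round(np.array(r)*1000,1))
from scipy.spatial.transform import Rotation as R
print(R.from_quat(sensors.read_state()["eef_rot"]).as_matrix().round(3))
E
```

```text
jar [ 487. -286.   88.] [0.7 0.7]
ring [531.   2.  70.] [1.6 1.6]
bar+ [629.  30. 142.] [2.4 2.4]
bar- [547.  51. 140.] [1.7 1.7]
pep/salt_nearcam [620. -20. 104.] [1.9 1.9]
far_r [645.  78. 101.] [2.3 2.3]
far_l [557. 104. 100.] [1.3 1.3]
[[-0.915  0.404 -0.   ]
 [ 0.404  0.915 -0.001]
 [-0.    -0.002 -1.   ]]
```

>>> step_arm(
  plan=[
    [[0,0,0,0,0,0.0668,0.8],[0,0,0,0,0,0.0668,0.8],[0,0,0,0,0,0.0668,0.8],[0,0,0,0,0,0.0668,0.8],[0,0,0,0,0,0.0668,0.8],[0,0,0,0,0,0.0668,0.8],[0,0,0,0,0,0.0668,0.8],[0,0,0,0,0,0.0668,0.8],[0,0,0,0,0,0.0668,0.8],[0,0,0,0,0,0.0668,0.8],[0,0,0,0,0,0,0.8]],
  ],
  grip_force=30,
)

```text
time: 1.25
ee_pos: [0.2623, 0.5945, 0.2309]
eef_rot: [0.788, 0.616, -0.0, 0.0]
ft_force: [-0.3, -1.1, 0.0]
opening: 0.799
finger_force: 0.0
```

>>> step_arm(
  plan=[
    [[-0.2245,0.185,0,0,0,0,0.8],[-0.2245,0.185,0,0,0,0,0.8],[-0.2245,0.185,0,0,0,0,0.8],[-0.2245,0.185,0,0,0,0,0.8],[-0.2245,0.185,0,0,0,0,0.8],[-0.2245,0.185,0,0,0,0,0.8],[-0.2245,0.185,0,0,0,0,0.8],[-0.2245,0.185,0,0,0,0,0.8],[-0.2245,0.185,0,0,0,0,0.8],[-0.2245,0.185,0,0,0,0,0.8],[0,0,0,0,0,0,0.8]],
  ],
)

```text
time: 2.35
ee_pos: [0.4531, 0.1937, 0.2318]
eef_rot: [0.79, 0.613, 0.0, 0.001]
ft_force: [-0.4, 0.2, -0.4]
opening: 0.801
finger_force: 0.0
```

>>> step_arm(
  plan=[
    [[-0.28,0.093,0,0,0,0,0.8],[-0.28,0.093,0,0,0,0,0.8],[-0.28,0.093,0,0,0,0,0.8],[-0.28,0.093,0,0,0,0,0.8],[-0.28,0.093,0,0,0,0,0.8],[-0.28,0.093,0,0,0,0,0.8],[-0.28,0.093,0,0,0,0,0.8],[-0.28,0.093,0,0,0,0,0.8],[-0.28,0.093,0,0,0,0,0.8],[0,0,0,0,0,0,0.8],[0,0,0,0,0,0,0.8]],
  ],
)

```text
time: 3.45
ee_pos: [0.4807, -0.1969, 0.2311]
eef_rot: [0.788, 0.616, -0.0, -0.0]
ft_force: [-0.7, 0.2, -0.5]
opening: 0.799
finger_force: 0.0
```

```bash
python3 - <<'E'
from h import *
import pickle
f=cams.grab_frame("wrist");pickle.dump(f,open("W1.pkl","wb"))
cv2.imwrite("pics/d.png",cv2.resize(f["img"][:,:,::-1],(800,600),interpolation=cv2.INTER_CUBIC))
print(sensors.read_state()["ee_pos"],-np.array(f["R"]).T@f["t"])
E
```

```text
[ 0.48102498 -0.19530544  0.23092014] [ 0.49805247 -0.12588105  0.3724745 ]
```

View pics/d.png

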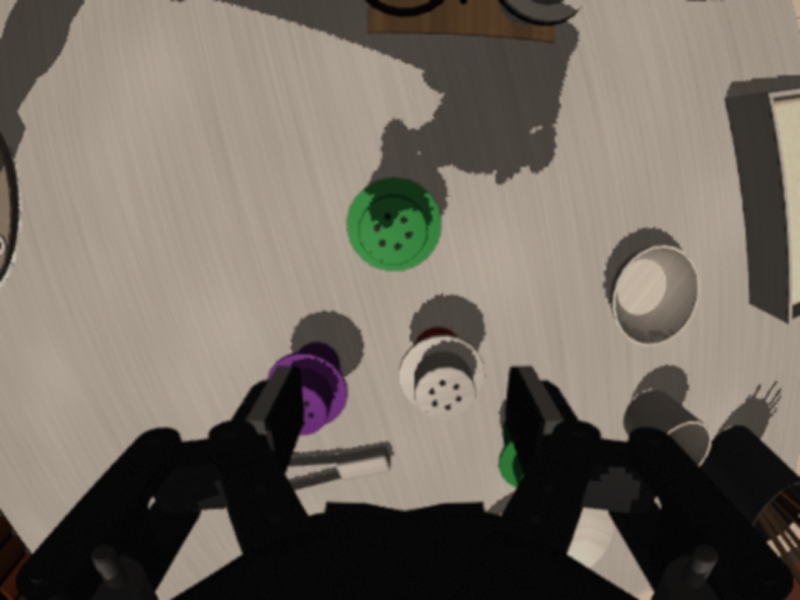

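The wrist view shows the chilli jar between the fingers, crown top centre at (446,391). Purple is at (310,393), and the greens are at (394,224) and partly hidden at (512,465).

```bash
python3 - <<'E'
from h import *
import pickle
F=pickle.load(open("F0.pkl","rb"));S,T=F["scene"],F["top"];W=pickle.load(open("W1.pkl","rb"))
def px(cx,cy,u,v): return u-32+(cx+.5)/6.25-.5, v-24+(cy+.5)/6.25-.5
q=lambda u,v:((u+.5)*.64-.5,(v+.5)*.64-.5)
w=ray(W,*q(446,391),True)
print(plane(W,*q(446,391),.087,True),plane(W,*q(442,373),.057,True))
x,r=tri([ray(S,*px(195,115,206,235)),ray(T,*px(216,140,317,207)),w]);print(x,r)
for n,(u,v) in dict(purple=(312,393),green=(393,226)).items(): print(n,plane(W,*q(u,v),.057,True))
E
```

```text
[ 0.48935146 -0.28214669  0.087     ] [ 0.4886864  -0.28263226  0.057     ]
[ 0.48757867 -0.28484008  0.08555147] [np.float64(0.0013478475925801905), np.float64(0.0020147332992437052), np.float64(0.0023835864764667125)]
purple [ 0.38696797 -0.27610698  0.057     ]
green [ 0.48017919 -0.16669198  0.057     ]
```

>>> step_arm(
  plan=[
    [[-0.187,0.063,0,0,0,0,0.8],[-0.187,0.063,0,0,0,0,0.8],[-0.187,0.063,0,0,0,0,0.8],[0,0,0,0,0,0,0.8],[0,0,0.2,0,0,0,0.8],[0,0,0.2,0,0,0,0.8],[0,0,0.2,0,0,0,0.8],[0,0,0.2,0,0,0,0.8],[0,0,0,0,0,0,0.8],[0,0,0,0,0,0,0.8],[0,0,0,0,0,0,0.8]],
  ],
)

```text
time: 4.6
ee_pos: [0.4897, -0.2845, 0.113]
eef_rot: [0.787, 0.617, 0.001, 0.001]
ft_force: [-0.1, -0.9, 0.7]
opening: 0.801
finger_force: 0.0
```

```bash
python3 - <<'E'
from h import *
f=cams.grab_frame("wrist")
cv2.imwrite("pics/e.png",cv2.resize(f["img"][120:,80:432,::-1],(800,600),interpolation=cv2.INTER_CUBIC))
print(sensors.read_state()["ee_pos"])
E
```

```text
[ 0.48960573 -0.28482362  0.113094  ]
```

View pics/e.png

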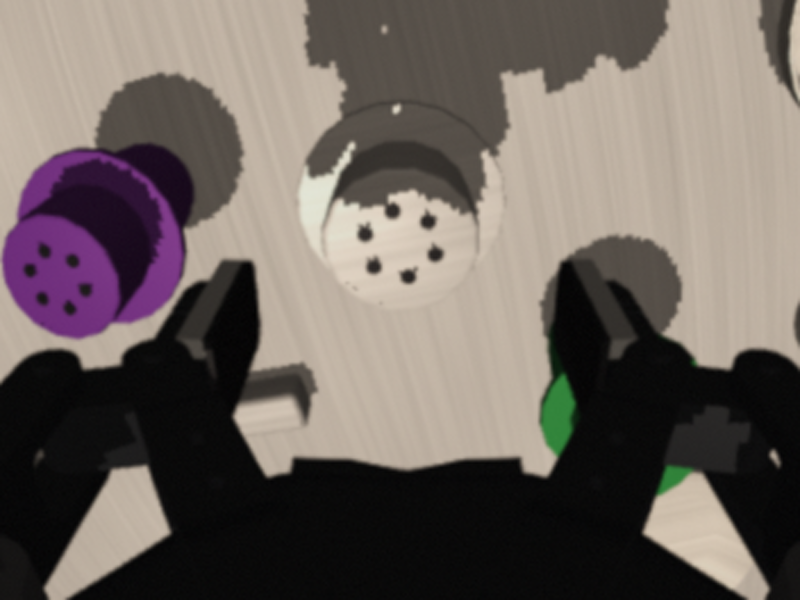

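The jar's crown at (400,244) is centred between the fingertips at (240,265) and (575,265). Clear to descend and grip.

>>> step_arm(
  plan=[
    [[0,0,0.12,0,0,0,0.8],[0,0,0.12,0,0,0,0.8],[0,0,0.1,0,0,0,0.8],[0,0,0,0,0,0,0.8],[0,0,0,0,0,0,0.8],[0,0,0,0,0,0,0.4],[0,0,0,0,0,0,0.4],[0,0,0,0,0,0,0.4],[0,0,0,0,0,0,0.4],[0,0,0,0,0,0,0.4],[0,0,0,0,0,0,0.4]],
  ],
  grip_force=30,
)

```text
time: 5.75
ee_pos: [0.4888, -0.2853, 0.0613]
eef_rot: [0.788, 0.616, 0.0, 0.001]
ft_force: [-1.2, 1.1, 6.5]
opening: 0.502
finger_force: 30.3
```

>>> step_arm(
  plan=[
    [[0,0,-0.05,0,0,0,0.4],[0,0,-0.15,0,0,0,0.4],[0,0,-0.2,0,0,0,0.4],[0,0,-0.2,0,0,0,0.4],[0,0,-0.2,0,0,0,0.4],[0,0,-0.2,0,0,0,0.4],[0,0,0,0,0,0,0.4],[0,0,0,0,0,0,0.4]],
  ],
)

```text
time: 6.55
ee_pos: [0.4882, -0.2846, 0.2105]
eef_rot: [0.788, 0.616, 0.0, 0.0]
ft_force: [0.6, -1.1, -2.4]
opening: 0.503
finger_force: 31.0
```

>>> step_arm(
  plan=[
    [[0.2,0,0,0,0,0,0.4],[0.2,0,0,0,0,0,0.4],[0.2,0,0,0,0,0,0.4],[0.2,0,0,0,0,0,0.4],[0.2,0,0,0,0,0,0.4],[0,0,0,0,0,0,0.4],[0,0,0,0,0,0,0.4]],
  ],
)

```text
time: 7.25
ee_pos: [0.5235, -0.1383, 0.2088]
eef_rot: [0.787, 0.617, -0.001, -0.001]
ft_force: [0.6, -0.9, -1.1]
opening: 0.505
finger_force: 30.9
```

```bash
python3 - <<'E'
from h import *
import pickle
f=cams.grab_frame("wrist");pickle.dump(f,open("W2.pkl","wb"))
cv2.imwrite("pics/f.png",cv2.resize(f["img"][:,:,::-1],(800,600),interpolation=cv2.INTER_CUBIC))
print(sensors.read_state()["ee_pos"],-np.array(f["R"]).T@f["t"])
E
```

```text
[ 0.52331092 -0.13962605  0.20914131] [ 0.54104343 -0.06715312  0.35013858]
```

View pics/f.png

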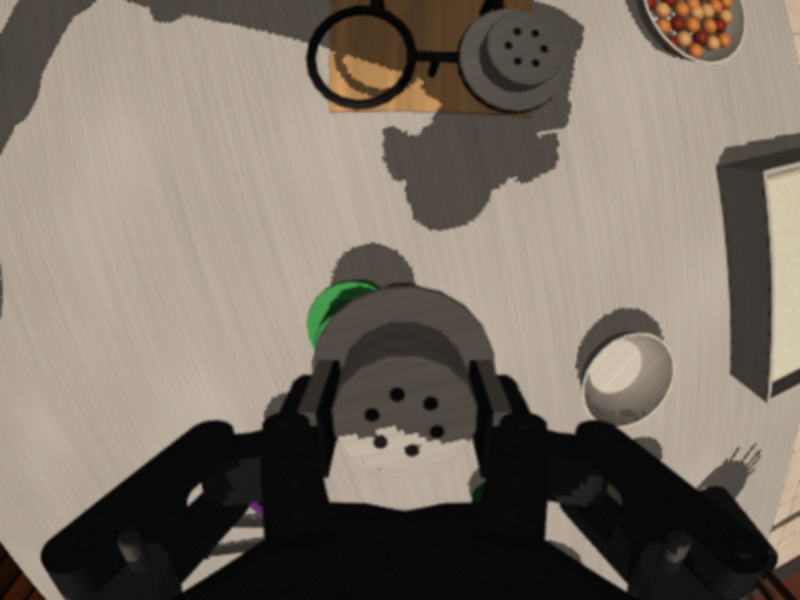

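The held jar's crown is centred at about (404,423). The ring shows at (361,56), outer edges 307–415 by 5–108, and the salt cap at (518,47).

```bash
python3 - <<'E'
from h import *
import pickle
F=pickle.load(open("F0.pkl","rb"));S,T=F["scene"],F["top"];W=pickle.load(open("W2.pkl","rb"))
def px(cx,cy,u,v): return u-32+(cx+.5)/6.25-.5, v-24+(cy+.5)/6.25-.5
q=lambda u,v:((u+.5)*.64-.5,(v+.5)*.64-.5)
for p in [(361,56.5),(307,56),(415,56),(361,5),(361,108)]: print("ring",plane(W,*q(*p),.067,True))
x,r=tri([ray(S,*px(97,129,272,188)),ray(T,*px(277,233,217,189)),ray(W,*q(361,56.5),True)]);print(x,r)
print("salt",plane(W,*q(518,48),.103,True), "held crown",plane(W,*q(404,423),.209+.0265,True))
# refine: ring by black mask and ellipse on wrist
g=cv2.cvtColor(W["img"],cv2.COLOR_RGB2GRAY)[0:75,190:275]
m=(g<40).astype(np.uint8);c,h=cv2.findContours(m,cv2.RETR_CCOMP,cv2.CHAIN_APPROX_NONE)
for k,i in zip(c,h[0]):
    if len(k)>60:(e:=cv2.fitEllipse(k));u,v=e[0];print("ell",e,i[3],plane(W,u+190,v,.067,True))
E
```

```text
ring [0.53093637 0.00270514 0.067     ]
ring [0.49932268 0.01261288 0.067     ]
ring [ 0.56233572 -0.005088    0.067     ]
ring [0.53880936 0.03595271 0.067     ]
ring [ 0.52325137 -0.02882591  0.067     ]
[0.53101963 0.00207435 0.06953275] [np.float64(0.001563824819467916), np.float64(0.0015729770659397065), np.float64(9.191261579194453e-06)]
salt [ 0.61471256 -0.01909814  0.103     ] held crown [ 0.52352827 -0.13739405  0.2355    ]
ell ((42.58381271362305, 34.98978805541992), (64.89471435546875, 72.78189849853516), 78.019287109375) -1 [0.53273332 0.00323673 0.067     ]
ell ((40.37887954711914, 36.731666564941406), (55.070068359375, 60.09975051879883), 72.35501861572266) 1 [0.53032317 0.00209304 0.067     ]
```

>>> step_arm(
  plan=[
    [[0.154,-0.03,0,0,0,0,0.4],[0.154,-0.03,0,0,0,0,0.4],[0.154,-0.03,0,0,0,0,0.4],[0.154,-0.03,0,0,0,0,0.4],[0.154,-0.03,0,0,0,0,0.4],[0.154,-0.03,0,0,0,0,0.4],[0,0,0,0,0,0,0.4],[0,0,0,0,0,0,0.4],[0,0,0.2,0,0,0,0.4],[0,0,0.2,0,0,0,0.4],[0,0,0,0,0,0,0.4],[0,0,0,0,0,0,0.4]],
  ],
)

```text
time: 8.5
ee_pos: [0.5315, -0.0002, 0.1505]
eef_rot: [0.789, 0.615, -0.001, 0.0]
ft_force: [0.2, -0.2, -0.8]
opening: 0.501
finger_force: 31.1
```

```bash
python3 - <<'E'
from h import *
S=cams.grab_frame("scene");T=cams.grab_frame("top");W=cams.grab_frame("wrist")
import pickle;pickle.dump((S,T,W),open("W3.pkl","wb"))
a=cv2.resize(S["img"][158:218,234:314,::-1],(400,300),interpolation=cv2.INTER_CUBIC)
b=cv2.resize(T["img"][159:219,177:257,::-1],(400,300),interpolation=cv2.INTER_CUBIC)
c=cv2.resize(W["img"][:,:,::-1],(400,300),interpolation=cv2.INTER_AREA)
cv2.imwrite("pics/g.png",np.vstack([np.hstack([a,b]),np.hstack([c,c])]))
s=sensors.read_state();print(s["ee_pos"],s["eef_rot"],s["ft_force"])
E
```

```text
[0.53295895 0.00099876 0.15195492] [0.78824526 0.61535925 0.00132865 0.00080166] [ 0.2668847  -0.22972242 -0.96528985]
```

View pics/g.png

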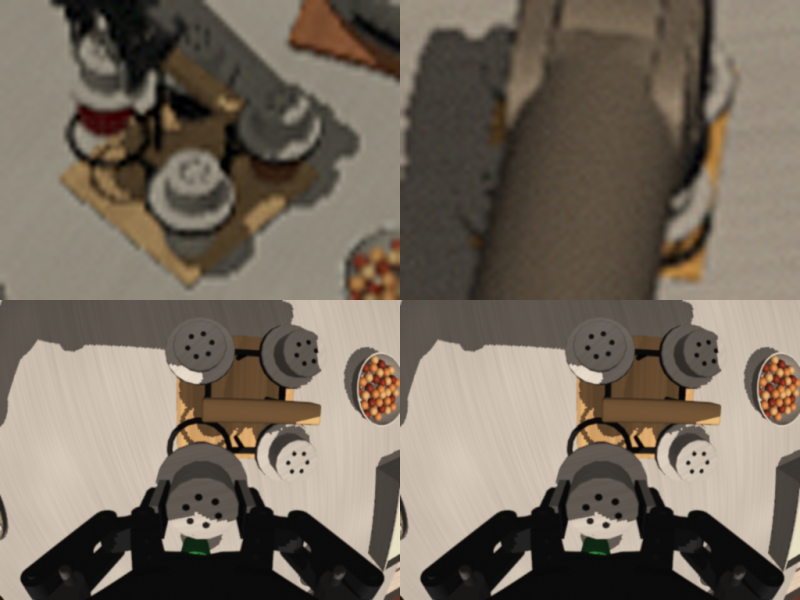

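The jar (scene crop 105,118) hangs directly over the ring (105,150), and the salt, cumin and pepper caps are clear of the fingers.

>>> step_arm(
  plan=[
    [[0.005,-0.011,0.05,0,0,0,0.4],[0,0,0.08,0,0,0,0.4],[0,0,0.08,0,0,0,0.4],[0,0,0.07,0,0,0,0.4],[0,0,0.05,0,0,0,0.4],[0,0,0,0,0,0,0.4],[0,0,0,0,0,0,0.4]],
  ],
)

```text
time: 9.35
ee_pos: [0.5303, 0.0028, 0.1006]
eef_rot: [0.788, 0.616, -0.0, 0.0]
ft_force: [0.2, -0.5, -0.7]
opening: 0.507
finger_force: 31.1
```

```bash
python3 - <<'E'
from h import *
import pickle
P=[]
for i in range(5):
    W=cams.grab_frame("wrist");s=sensors.read_state();P.append(np.r_[s["ee_pos"],s["ft_force"]])
print(np.mean(P,0).round(4),np.std(P,0).round(4))
S=cams.grab_frame("scene");pickle.dump((S,W),open("W4.pkl","wb"))
a=cv2.resize(S["img"][162:207,234:294,::-1],(400,300),interpolation=cv2.INTER_CUBIC)
b=cv2.resize(W["img"][50:200,130:330,::-1],(400,300),interpolation=cv2.INTER_CUBIC)
cv2.imwrite("pics/i.png",np.hstack([a,b]))
E
```

```text
[ 0.5307  0.0028  0.1012  0.1517 -0.0298 -1.0415] [1.000e-04 1.000e-04 1.000e-04 7.204e-01 7.679e-01 5.238e-01]
```

View pics/i.png

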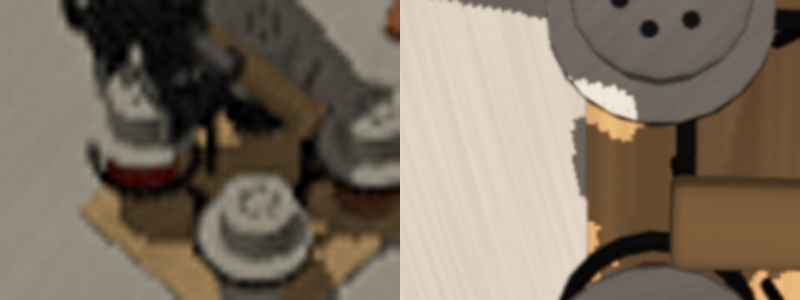

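The jar body is inside the ring in both views (scene crop red glass at 143 within the ring 90–190), and there is no side force. I'll keep lowering it slowly.

>>> step_arm(
  plan=[
    [[-0.006,0,0.02,0,0,0,0.4],[0,0,0.03,0,0,0,0.4],[0,0,0.03,0,0,0,0.4],[0,0,0.03,0,0,0,0.4],[0,0,0.02,0,0,0,0.4],[0,0,0,0,0,0,0.4],[0,0,0,0,0,0,0.4]],
  ],
)

```text
time: 10.35
ee_pos: [0.5301, 0.002, 0.0812]
eef_rot: [0.788, 0.616, -0.0, -0.0]
ft_force: [-0.9, -0.3, -0.9]
opening: 0.506
finger_force: 31.1
```

>>> step_arm(
  plan=[
    [[0,0,0.01,0,0,0,0.4],[0,0,0.01,0,0,0,0.4],[0,0,0,0,0,0,0.4],[0,0,0,0,0,0,0.4]],
  ],
)

```text
time: 10.75
ee_pos: [0.5301, 0.0021, 0.0783]
eef_rot: [0.788, 0.616, 0.0, -0.0]
ft_force: [-0.7, 1.2, -1.4]
opening: 0.504
finger_force: 31.1
```

>>> step_arm(
  plan=[
    [[0,0,0.008,0,0,0,0.4],[0,0,0,0,0,0,0.4],[0,0,0,0,0,0,0.4]],
  ],
)

```text
time: 11.05
ee_pos: [0.5303, 0.0021, 0.0775]
eef_rot: [0.788, 0.616, 0.0, -0.0]
ft_force: [-0.6, 0.6, 3.9]
opening: 0.503
finger_force: 31.3
```

>>> step_arm(
  plan=[
    [[0,0,0.008,0,0,0,0.4],[0,0,0,0,0,0,0.4],[0,0,0,0,0,0,0.4]],
  ],
)

```text
time: 11.35
ee_pos: [0.5303, 0.0021, 0.0772]
eef_rot: [0.788, 0.616, 0.001, -0.0]
ft_force: [-5.4, 0.8, 11.4]
opening: 0.502
finger_force: 32.2
```

Contact came at the predicted height (TCP 0.077), so the brim is on the ring. Next I relax the push, open and go up.

>>> step_arm(
  plan=[
    [[0,0,-0.008,0,0,0,0.4],[0,0,0,0,0,0,0.4],[0,0,0,0,0,0,0.6],[0,0,0,0,0,0,0.75],[0,0,0,0,0,0,0.75],[0,0,0,0,0,0,0.75],[0,0,-0.05,0,0,0,0.75],[0,0,-0.1,0,0,0,0.75],[0,0,-0.2,0,0,0,0.75],[0,0,-0.25,0,0,0,0.75],[0,0,-0.3,0,0,0,0.75],[0,0,0,0,0,0,0.75]],
  ],
)

```text
time: 12.55
ee_pos: [0.5345, 0.0012, 0.2191]
eef_rot: [0.788, 0.616, 0.006, 0.003]
ft_force: [0.9, -0.8, 0.3]
opening: 0.745
finger_force: 0.0
```

>>> step_arm(
  plan=[
    [[-0.2,0,0,0,0,0,0.75],[-0.2,0,0,0,0,0,0.75],[-0.2,0,0,0,0,0,0.75],[0,0,0,0,0,0,0.75],[0,0,0,0,0,0,0.75]],
  ],
)

```text
time: 13.05
ee_pos: [0.5082, -0.0859, 0.2126]
eef_rot: [0.789, 0.615, 0.001, -0.0]
ft_force: [-0.4, 0.9, -0.0]
opening: 0.751
finger_force: 0.0
```

```bash
python3 - <<'E'
from h import *
import pickle
S=cams.grab_frame("scene");T=cams.grab_frame("top");W=cams.grab_frame("wrist");pickle.dump((S,T,W),open("W5.pkl","wb"))
a=cv2.resize(S["img"][158:218,234:314,::-1],(400,300),interpolation=cv2.INTER_CUBIC)
b=cv2.resize(T["img"][159:219,177:257,::-1],(400,300),interpolation=cv2.INTER_CUBIC)
c=cv2.resize(W["img"][0:225,156:456,::-1],(400,300),interpolation=cv2.INTER_CUBIC)
cv2.imwrite("pics/j.png",np.vstack([np.hstack([a,b]),np.hstack([c,0*c])]))
print(sensors.read_state()["ee_pos"],-np.array(W["R"]).T@W["t"])
E
```

```text
[ 0.50868305 -0.08399434  0.21216918] [ 0.52573584 -0.01322074  0.35377266]
```

View pics/j.png

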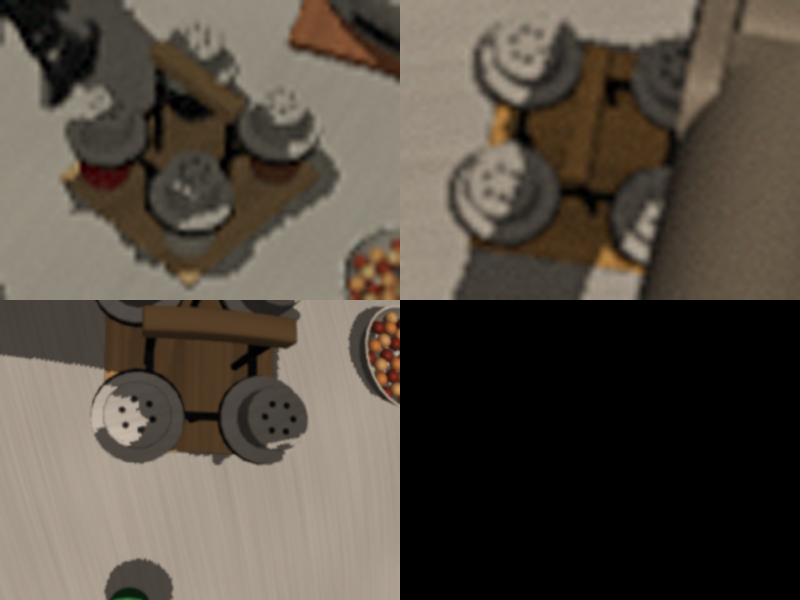

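The chilli jar hangs level, in line with the others (scene crop 103,135; red glass below the ring), and the gripper is clear. Next I turn 90° for the handle.

>>> step_arm(
  plan=[
    [[0,0,0,0,0,-0.0679,0.75],[0,0,0,0,0,-0.0679,0.75],[0,0,0,0,0,-0.0679,0.75],[0,0,0,0,0,-0.0679,0.75],[0,0,0,0,0,-0.0679,0.75],[0,0,0,0,0,-0.0679,0.75],[0,0,0,0,0,-0.0679,0.75],[0,0,0,0,0,-0.0679,0.75],[0,0,0,0,0,-0.0679,0.75],[0,0,0,0,0,-0.0679,0.75],[0,0,0,0,0,-0.0679,0.75],[0,0,0,0,0,0,0.75]],
  ],
)

```text
time: 14.4
ee_pos: [0.5086, -0.0842, 0.212]
eef_rot: [0.124, 0.992, 0.0, -0.0]
ft_force: [0.2, 0.3, 0.3]
opening: 0.749
finger_force: 0.0
```

```bash
python3 - <<'E'
from h import *
from scipy.spatial.transform import Rotation as R
import pickle
W=cams.grab_frame("wrist");s=sensors.read_state();M=R.from_quat(s["eef_rot"]).as_matrix()
print(s["ee_pos"],np.degrees(np.arctan2(M[1,0],M[0,0])), M.T@(np.array([.588,.0408,.16])-s["ee_pos"])/.15)
# wooden bar in wrist view: from bar corners predicted
S,T,_=pickle.load(open("W5.pkl","rb"))
W5=_
q=lambda x,y:(156+(x+.5)/4*3-.5,(y+.5)/4*3-.5)
for p in [(144,8),(297,18),(145,35),(296,45)]: print(p,plane(W5,*q(*p),.14,True).round(4),plane(W5,*q(*p),.122,True).round(4))
E
```

```text
[ 0.50852783 -0.08436251  0.21203639] 165.58057016108413 [-0.30539464  0.93996552  0.34713054]
(144, 8) [0.5471 0.0566 0.14  ] [0.5489 0.0625 0.122 ]
(297, 18) [0.6314 0.0376 0.14  ] [0.6403 0.0418 0.122 ]
(145, 35) [0.5438 0.041  0.14  ] [0.5453 0.0456 0.122 ]
(296, 45) [0.6262 0.0215 0.14  ] [0.6347 0.0245 0.122 ]
```

>>> step_arm(
  plan=[
    [[-0.0608,0.187,0,0,0,0,0.7],[-0.0608,0.187,0,0,0,0,0.7],[-0.0608,0.187,0,0,0,0,0.7],[-0.0608,0.187,0,0,0,0,0.7],[-0.0608,0.187,0,0,0,0,0.7],[0,0,0,0,0,0,0.7],[0,0,0.15,0,0,0,0.7],[0,0,0.15,0,0,0,0.7],[0,0,0,0,0,0,0.7],[0,0,0,0,0,0,0.7],[0,0,0,0,0,0,0.7]],
  ],
)

```text
time: 15.55
ee_pos: [0.5881, 0.0391, 0.1684]
eef_rot: [0.125, 0.992, 0.0, 0.001]
ft_force: [0.2, -0.3, -0.5]
opening: 0.7
finger_force: 0.0
```

```bash
python3 - <<'E'
from h import *
W=cams.grab_frame("wrist");W=cams.grab_frame("wrist");s=sensors.read_state();print(s["ee_pos"])
cv2.imwrite("pics/k.png",cv2.resize(W["img"][:,:,::-1],(640,480)))
E
```

```text
[0.588117   0.03920551 0.16845565]
```

View pics/k.png

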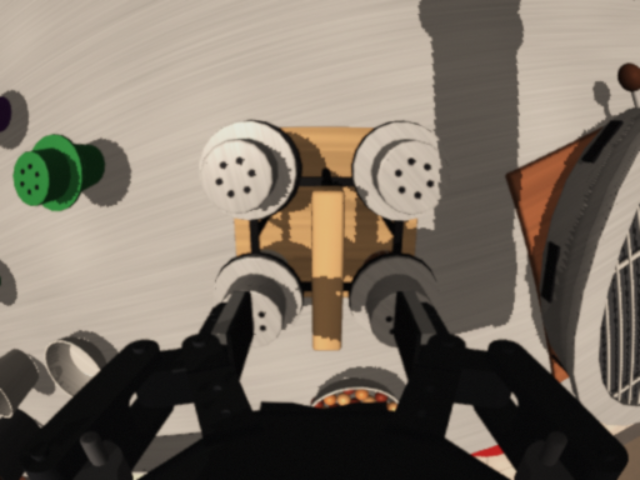

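The bar (x≈327, rows 190–350) lies straight between the fingertips (240 and 410), and all four caps are in place.

>>> step_arm(
  plan=[
    [[0,0,0.1,0,0,0,0.7],[0,0,0.12,0,0,0,0.7],[0,0,0.1,0,0,0,0.7],[0,0,0.05,0,0,0,0.7],[0,0,0,0,0,0,0.5],[0,0,0,0,0,0,0.4],[0,0,0,0,0,0,0.3],[0,0,0,0,0,0,0.22],[0,0,0,0,0,0,0.1],[0,0,0,0,0,0,0.1],[0,0,0,0,0,0,0.1],[0,0,0,0,0,0,0.1]],
  ],
  grip_force=70,
)

```text
time: 16.85
ee_pos: [0.5882, 0.0407, 0.1124]
eef_rot: [0.124, 0.992, 0.001, 0.001]
ft_force: [0.9, 4.9, 4.7]
opening: 0.172
finger_force: 70.2
```

>>> step_arm(
  plan=[
    [[0,0,-0.02,0,0,0,0.1],[0,0,-0.04,0,0,0,0.1],[0,0,-0.06,0,0,0,0.1],[0,0,-0.07,0,0,0,0.1],[0,0,-0.08,0,0,0,0.1],[0,0,-0.1,0,0,0,0.1],[0,0,-0.1,0,0,0,0.1],[0,0,-0.1,0,0,0,0.1],[0,0,-0.09,0,0,0,0.1],[0,0,-0.07,0,0,0,0.1],[0,0,-0.05,0,0,0,0.1],[0,0,-0.03,0,0,0,0.1]],
  ],
)

```text
time: 18.05
ee_pos: [0.5874, 0.0393, 0.2338]
eef_rot: [0.125, 0.992, 0.0, 0.0]
ft_force: [-0.4, 0.7, -7.2]
opening: 0.175
finger_force: 68.5
```

>>> step_arm(
  plan=[
    [[0,0,0,0,0,0,0.1],[0,0,0,0,0,0,0.1],[0,0,0,0,0,0,0.1],[0,0,0,0,0,0,0.1],[0,0,0,0,0,0,0.1],[0,0,0,0,0,0,0.1],[0,0,0,0,0,0,0.1],[0,0,0,0,0,0,0.1],[0,0,0,0,0,0,0.1],[0,0,0,0,0,0,0.1],[0,0,0,0,0,0,0.1],[0,0,0,0,0,0,0.1]],
  ],
)

```text
time: 19.25
ee_pos: [0.5872, 0.0393, 0.2331]
eef_rot: [0.125, 0.992, 0.0, 0.0]
ft_force: [0.9, 1.4, -8.7]
opening: 0.175
finger_force: 68.5
```

>>> step_arm(
  plan=[
    [[0,0,0,0,0,0,0.1],[0,0,0,0,0,0,0.1],[0,0,0,0,0,0,0.1],[0,0,0,0,0,0,0.1],[0,0,0,0,0,0,0.1],[0,0,0,0,0,0,0.1],[0,0,0,0,0,0,0.1],[0,0,0,0,0,0,0.1],[0,0,0,0,0,0,0.1],[0,0,0,0,0,0,0.1],[0,0,0,0,0,0,0.1],[0,0,0,0,0,0,0.1]],
  ],
)

```text
time: 20.45
ee_pos: [0.5872, 0.0393, 0.2331]
eef_rot: [0.125, 0.992, 0.0, 0.0]
ft_force: [-0.0, 0.3, -7.1]
opening: 0.175
finger_force: 68.6
```

>>> step_arm(
  plan=[
    [[0,0,0,0,0,0,0.1],[0,0,0,0,0,0,0.1],[0,0,0,0,0,0,0.1],[0,0,0,0,0,0,0.1],[0,0,0,0,0,0,0.1],[0,0,0,0,0,0,0.1],[0,0,0,0,0,0,0.1],[0,0,0,0,0,0,0.1],[0,0,0,0,0,0,0.1],[0,0,0,0,0,0,0.1]],
  ],
)

```text
time: 21.45
ee_pos: [0.5873, 0.0393, 0.2331]
eef_rot: [0.125, 0.992, 0.0, 0.0]
ft_force: [-0.3, 0.0, -7.4]
opening: 0.176
finger_force: 68.5
```

```bash
python3 - <<'E'
from h import *
W=cams.grab_frame("wrist");S=cams.grab_frame("scene");s=sensors.read_state();print(s["ee_pos"],s["ft_force"],s["moment"],s["opening"])
a=cv2.resize(W["img"][:,:,::-1],(400,300));b=cv2.resize(S["img"][130:220,220:340,::-1],(400,300),interpolation=cv2.INTER_CUBIC)
cv2.imwrite("pics/l.png",np.hstack([a,b]))
E
```

```text
[0.58723764 0.0392762  0.23309449] [ 0.7883326   0.30047162 -7.34725647] [ 0.0126133  -0.00422703 -0.06002414] 0.1731969519995332
```

View pics/l.png

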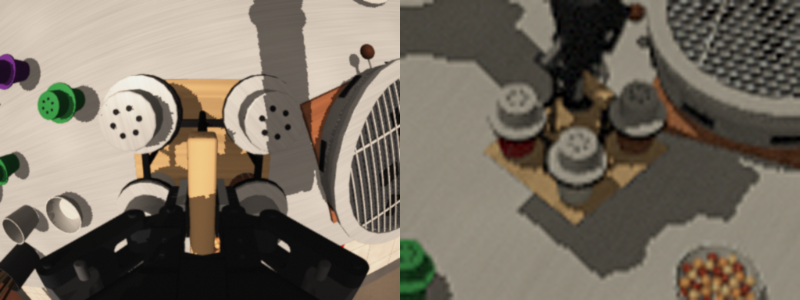

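The carrier hangs level with all four jars seated, and its shadow is detached. It is 12.1 cm up and has been steady for over 3 s.

```bash
python3 -c "from workcell import sign_off; print(sign_off())"
```

```text
the job is handed in; nothing more can be done
None
```

The chilli jar hangs in its ring and the carrier is held level about 12 cm up, steady for over 3 s with all four jars seated, and the job is handed in; I viewed 11 pictures, one over the limit of 10.

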